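Index the module test table by one hole

ROBOT

A 6-joint arm with a two-finger parallel gripper is mounted at the origin on the work surface. World frame = base frame: x ahead of the robot, y to its left, z up, the work surface at z = 0. Lengths are in mm, angles in rad, forces in N, time in s.
With the tool pointing down it reaches from about 300 to 750 mm from the base axis. Payload 8.5 kg.
Tool frame: the origin (TCP) lies on the centre line of the jaws, within the pads' length; the fingertips stand 11 mm ahead of it and the grasp point (between the pads) lies 8 mm behind it; z points along the fingers, y is the direction in which the jaws open and shut (so a half turn about z gives the same grasp; the last joint's range is limited). The gripper opens to 85 mm and grips with 20 to 120 N. Pads are 22 mm wide; open, the fingers measure 114 mm over their backs; the gripper's body (76 mm by 85 mm) begins 54 mm behind the grasp point. The pads swing forward as they close: fully open they stand 13 mm farther back than shut.
Start: joints at [0.999, 0.381, 1.297, -0, 1.464, -0.215], TCP at [192.093, 515.345, 242.322] pointing down, gripper open.
Joint ranges: [-3.11, 3.11], [-0.89, 2.33], [0.22, 2.48], [-1.42, 4.56], [0.17, 2.85], [-2.88, 2.88]. Speed limits (rad/s): [2.39, 2.39, 3.14, 3.14, 3.14, 3.14].

INTERFACE

Orientations are given as a unit quaternion [x, y, z, w].
In Python, from bench import arm gives the robot as it stands.
- The arm moves only by the tool drive_tool, never from a script. Its argument "commands" is a list that holds one entry, the list of rows, each a list of 6 numbers: the shift along the tool's x, y, z each as a share of 0.1 m, from -1 to 1, then the turn, a rotation vector about the tool's x, y, z each as a share of pi/2 rad, from -1 to 1. A call has 1 to 20 rows; each row is the pose to reach, as a shift and turn from the pose commanded when the call began, along the tool's axes at that moment; what a row does not reach only later rows make up. A row lasts 1/10 s, in which the tool goes at most 50 mm and 8.59 degrees, less where a joint would pass 70% of its speed; a pose out of reach is approached as far as the arm can. A call with a number of a shift or a turn outside -1 to 1 is refused whole. A call with a gripper value outside its range is refused whole. "fingers" is the opening, from 0 (shut) to 1 (fully open), set as the call begins (left out, the last holds). The fingers move at their own pace and stop on an object; "grip_force" is the grip in N (left out, the last holds). Time passes only in rows, so rows that repeat a pose let the fingers close. It gives the time, the measured TCP pose, the force and the opening at its end, in the units of the state.
- arm.state(): the state, without advancing time (a new reading comes with each control period).
- arm.get_image(name): name is "side" or "top" or "wrist"; returns (picture, depth): 480x640x3 uint8, red, green, blue; 480x640 float32, mm along the optical axis (not along the pixel's ray), 0 where there is no reading.
- arm.calibration(name): a dict with "camera_matrix" (3x3 intrinsics, pixels), "position" and "orientation" of the camera in the world. Camera axes: x right, y down, z forward; pixel columns grow to the right and rows downward; lengths in mm; the calibration is good to about 2 mm. A picture is of the moment at which its call begins: read the wrist's pose just before it. calibration takes no time and is no camera call; for the wrist camera it gives the pose at the moment of the call.
- arm.hand_in(): hands the job in, once; it reports no verdict.
The state is a dict: "t": time; "joint_pos": joint angles; "qvel": joint speeds; "joint_efforts": joint torques, N m; "tool_pos": TCP position; "ee_rot": TCP orientation; "ft_force": force on the tool from outside, world axes, zero at the start; "moment": the same for the moment, N m; "opening": opening from 0.0 (shut) to 1.0 (fully open).
Only numpy, scipy, OpenCV 4.12 (cv2) and the standard library are available. Lean on these libraries where they do the work, as an engineer would, in place of code of your own. Each camera call takes 0.05 s, during which the arm holds its last target.

TASK

Bring the next module under the test probe: with a fingertip press the spring plunger of the round indexing table right in and, with it in, push the table round anticlockwise (seen from above) to the very next hole of its index ring, where the plunger must spring fully out again and lock the table. Do not turn it past that hole; leave the modules sitting in their nests, and pick up or disturb nothing else on the bench.

Things in the scene. Friction and masses are not known exactly. Their poses are not given: they have to be found in the camera images.
- table_axis (a point): centre of the top face of the round aluminium indexing table (190 mm diameter, top face 66 mm above the bench), on its vertical turning axis; the table stands on a fixed grey round base of 330 mm diameter, of any yaw; this point's x axis keeps to the base and points to where the plunger is while joint turntable reads 0
- plunger_top (a point): centre of the flat top of the black plunger cap (32 mm diameter, 8 mm thick, standing 106 mm above the bench when out), 138 mm from the turning axis, on a lug that sticks out of the table's rim and turns with it; it moves with the cap. The cap is pressed straight down
- tab_top (a point): middle of the top edge of the upright push tab on the same lug, 136 mm above the bench, so 30 mm above the cap when that is out. The tab is a flat aluminium plate 34 mm long in the radial direction and 6 mm thick; it stands beside the cap on its anticlockwise side, with its near face 18 mm from the cap's centre (2 mm clear of the cap's edge) and its middle 21 mm. A fingertip on the cap pushes against that face to turn the table anticlockwise
- turntable (a joint): angle of the table in rad, 0 at the start (locked in a hole), growing anticlockwise seen from above. The index ring below the table has eight equally spaced holes (11 mm wide notches open to the rim), so the next one anticlockwise is at 0.785; when locked there is about 0.01 rad of play. The table turns with light friction (about 1 to 2 N at the tab) and stays where it is left; it can be turned only while the plunger is in
- plunger (a joint): how far the plunger is pressed in, in m: 0 fully out (locked when it is at a hole), 0.012 fully in. It frees the table from about 0.0085. A spring pushes it out with 3 N when out and 8 N when fully in. Between holes its 9 mm round key slides under the ring (reading about 0.0085), and it snaps out by itself when it is within about 0.02 rad of a hole, stopping the table
- module0_mid (a point): aluminium sensor module, a 30 x 30 mm block 20 mm high with a black round plug on top, 60 g, loose in its nest; this point is its centre; the next to be tested, one place (45 degrees) short of the probe
- module1_mid (a point): aluminium sensor module, a 30 x 30 mm block 20 mm high with a black round plug on top, 60 g, loose in its nest; this point is its centre; now under the probe
- module2_mid (a point): aluminium sensor module, a 30 x 30 mm block 20 mm high with a black round plug on top, 60 g, loose in its nest; this point is its centre; two places short of the probe
- nest0 (a point): where the centre of module 0 lies when it sits in its nest (a square of black ridges 5 mm high, inside 32 mm, 68 mm from the axis); turns with the table
- nest1 (a point): where the centre of module 1 lies when it sits in its nest (a square of black ridges 5 mm high, inside 32 mm, 68 mm from the axis); turns with the table
- nest2 (a point): where the centre of module 2 lies when it sits in its nest (a square of black ridges 5 mm high, inside 32 mm, 68 mm from the axis); turns with the table
- meter: orange hand-held meter lying on the bench, 150 x 76 x 32 mm; origin at the centre of its underside; bystander
- screw_jar: glass jar with a lid, 52 mm diameter, 62 mm high; origin at the centre of its underside; bystander
- screwdriver: screwdriver lying on the bench, about 200 mm long; bystander

How it is judged:
By the outcome, as a careful person would: the job done as asked, in the order asked, and still so for the second after the job is handed in, with the robot touching nothing.
It also fails if it takes over 38 s, if anything falls off the work surface, if the arm or the gripper's body presses on something with over 40 N, if the wrist force passes 120 N, or if a joint passes its speed limit or range.

## Working session

There is one attempt and no reset: what is moved stays moved. The work goes in short steps, Python scripts to look and compute and a tool call to move; the robot and the scene stay as the last step left them, time stands still between calls to the robot, and variables do not carry over. Pictures are saved under pics/ and viewed, and the job is handed in when it is done.

Besides the shell and the picture viewer there is one more tool, called as a command line: name --argument value ..., lists and objects as JSON in quotes. drive_tool: Moves the arm, as the interface text tells. Shift numbers are shares of 0.1 m and turn numbers shares of pi/2 rad, none past 1 either way. Its arguments: {"type":"object","properties":{"commands":{"type":"array"},"fingers":{"type":"number"},"grip_force":{"type":"number"}},"required":["commands"]}

```bash
mkdir -p pics; python3 - <<'E'
from bench import arm
import cv2,numpy as np
for n in("top","side"):
    p,d=arm.get_image(n); cv2.imwrite(f"pics/{n}0.png",p[:,:,::-1]); np.save(f"pics/{n}0.npy",d)
    print(n,arm.calibration(n))
s=arm.state();print({k:np.round(v,3) for k,v in s.items()})
E
```

```text
top {'camera_matrix': array([[588.52860014,   0.        , 326.17925109],
       [  0.        , 588.52860014, 241.80198412],
       [  0.        ,   0.        ,   1.        ]]), 'position': array([ 482.97321943,  -35.48554519, 1723.9395793 ]), 'orientation': array([-0.69976781,  0.71384053, -0.02243485,  0.01591778])}
side {'camera_matrix': array([[465.8657085 ,   0.        , 327.26265051],
       [  0.        , 465.8657085 , 236.96864635],
       [  0.        ,   0.        ,   1.        ]]), 'position': array([ -10.1465264 , -665.92920765,  814.59051484]), 'orientation': array([ 0.84199244, -0.32008736,  0.15350581, -0.40623734])}
{'t': np.float64(0.1), 'joint_pos': array([ 0.999,  0.381,  1.298, -0.   ,  1.464, -0.215]), 'qvel': array([-0.002, -0.003, -0.002,  0.002,  0.001, -0.001]), 'joint_efforts': array([ 5.0000e-03, -4.4922e+01, -2.3165e+01, -0.0000e+00,  4.0000e-03,
       -0.0000e+00]), 'tool_pos': array([191.986, 515.138, 241.78 ]), 'ee_rot': array([ 0.177,  0.984, -0.001, -0.   ]), 'ft_force': array([-0.413, -0.377, -0.44 ]), 'moment': array([-0.01 ,  0.016,  0.002]), 'opening': np.float64(1.001)}
```

View pics/top0.png

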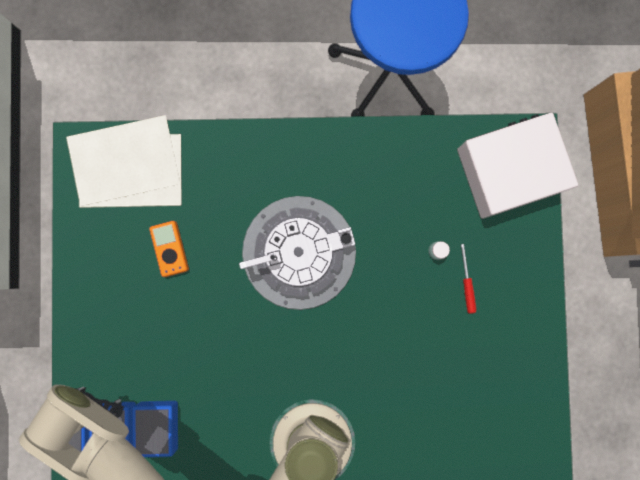

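View pics/side0.png

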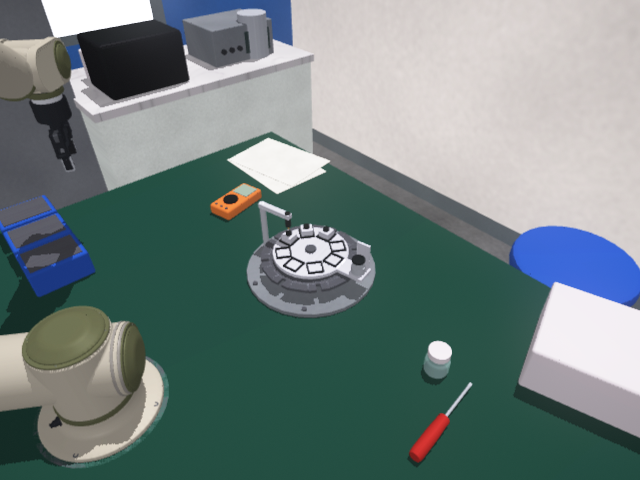

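```bash
cat > h.py <<'E'
import numpy as np,cv2
from scipy.spatial.transform import Rotation as R
def ray(c,u,v):
    d=np.linalg.inv(c["camera_matrix"])@np.array([u,v,1.]); return R.from_quat(c["orientation"]).apply(d)
def plane(c,u,v,z):
    r=ray(c,u,v);o=c["position"];return o+r*(z-o[2])/r[2]
def proj(c,P):
    q=R.from_quat(c["orientation"]).inv().apply(np.asarray(P)-c["position"]);k=c["camera_matrix"]@q;return k[:2]/k[2]
E
python3 - <<'E'
import cv2,numpy as np
from h import *
from bench import arm
p=cv2.imread("pics/top0.png");c=arm.calibration("top")
cv2.imwrite("pics/topz.png",cv2.resize(p[190:315,230:370],None,fx=5,fy=5,interpolation=cv2.INTER_CUBIC)[:600,:800])
q=cv2.imread("pics/side0.png")
cv2.imwrite("pics/sidez.png",cv2.resize(q[195:315,240:380],None,fx=5,fy=5,interpolation=cv2.INTER_CUBIC)[:600,:800])
print(plane(c,298.5,252,66),plane(c,346.5,238,106),plane(c,298.5,252,20))
E
```

```text
[545.60750511  26.87655085  66.        ] [ 580.06185671 -107.47615623  106.        ] [547.34531098  28.60680475  20.        ]
```

View pics/topz.png

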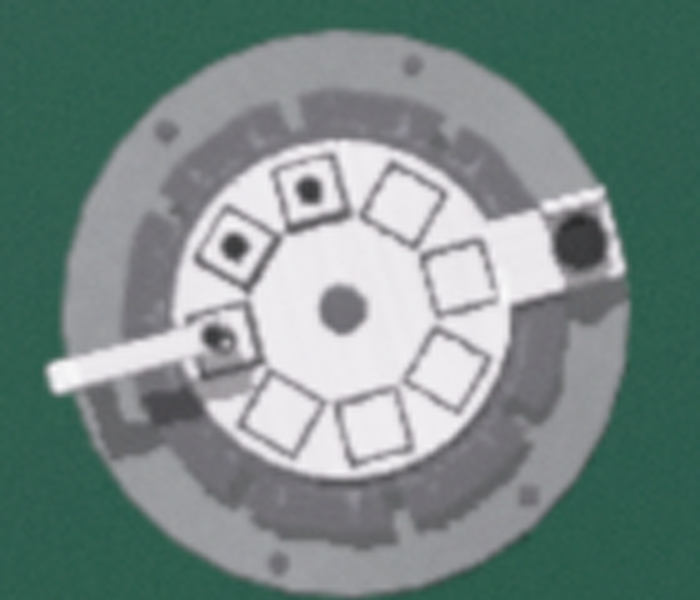

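View pics/sidez.png

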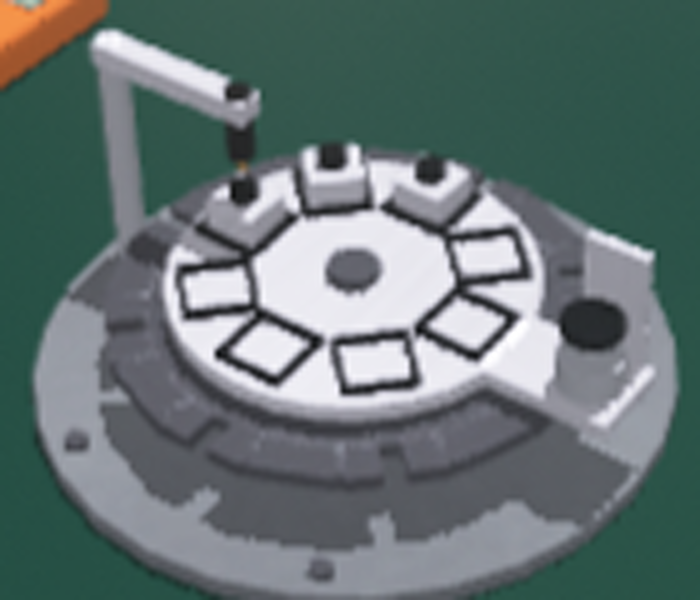

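```bash
python3 - <<'E'
import cv2,numpy as np
from h import *
from bench import arm
T=arm.calibration("top");S=arm.calibration("side")
def tri(a,b):
    o1,o2=T["position"],S["position"];r1,r2=ray(T,*a),ray(S,*b)
    k=np.linalg.lstsq(np.c_[r1,-r2],o2-o1,rcond=None)[0];p=o1+k[0]*r1;q=o2+k[1]*r2
    return (p+q)/2,np.linalg.norm(p-q)
f=lambda x,y:((x+.5)/5-.5+230,(y+.5)/5-.5+190)
g=lambda x,y:((x+.5)/5-.5+240,(y+.5)/5-.5+195)
print("cap",tri(f(580,241),g(594,326)), plane(S,*g(594,326),106),plane(T,*f(580,241),106))
print("axis",tri(f(342,309),g(354,270)),plane(S,*g(354,270),66),plane(T,*f(342,309),66))
print("post",tri(f(60,378),g(105,42)))
print("tabtop",plane(S,*g(587,238),136),plane(S,*g(652,257),136),plane(T,*f(546,209),136),plane(T,*f(604,193),136))
E
```

```text
cap (array([ 581.37392354, -105.59854827,  100.63819552]), np.float64(1.0551148208571295)) [ 577.34594528 -110.13199372  106.        ] [ 580.66240977 -105.00835932  106.        ]
axis (array([547.43996525,  27.89432139,  69.90310889]), np.float64(0.6764599608236984)) [550.6301533   31.32122881  66.        ] [547.32668397  28.25484214  66.        ]
post (array([510.30973487, 176.32342011, 148.17516252]), np.float64(0.2005403156094076))
tabtop [593.2013071  -87.73917509 136.        ] [ 605.72794268 -117.29093181  136.        ] [596.55406772 -85.70098922 136.        ] [ 604.6214577 -117.2837492  136.       ]
```

drive_tool --commands '[[[-0.35, -0.27, 0, 0, 0, 0], [-0.7, -0.54, 0, 0, 0, 0], [-1, -0.77, 0, 0, 0, 0]]]' --fingers 0

```text
t: 0.4
tool_pos: [259.3, 406.7, 241.9]
ee_rot: [0.177, 0.984, -0.0, -0.0]
ft_force: [0.9, 0.8, 0.1]
opening: 0.517
```

drive_tool --commands '[[[-0.35, -0.27, 0, 0, 0, 0], [-0.7, -0.54, 0, 0, 0, 0], [-1, -0.77, 0, 0, 0, 0]]]'

```text
t: 0.7
tool_pos: [326.3, 299.4, 242.2]
ee_rot: [0.178, 0.984, -0.0, -0.0]
ft_force: [0.0, -0.4, -0.8]
opening: 0.004
```

drive_tool --commands '[[[-0.35, -0.27, 0, 0, 0, 0], [-0.7, -0.54, 0, 0, 0, 0], [-1, -0.77, 0, 0, 0, 0]]]'

```text
t: 1.0
tool_pos: [393.2, 192.2, 242.2]
ee_rot: [0.178, 0.984, -0.0, -0.0]
ft_force: [0.5, 1.3, -0.6]
opening: -0.0
```

drive_tool --commands '[[[-0.35, -0.27, 0, 0, 0, 0], [-0.7, -0.54, 0, 0, 0, 0], [-1, -0.77, 0, 0, 0, 0], [-1, -0.77, 0, 0, 0, 0]]]'

```text
t: 1.4
tool_pos: [461.2, 83.8, 241.8]
ee_rot: [0.18, 0.984, -0.0, -0.0]
ft_force: [-0.7, 0.2, 0.8]
opening: 0.002
```

drive_tool --commands '[[[-0.3, -0.2, 0, 0, 0, 0.09], [-0.5, -0.4, 0, 0, 0, 0.18], [-0.8, -0.6, 0, 0, 0, 0.27], [-1, -0.77, 0, 0, 0, 0.36], [-1, -0.77, 0, 0, 0, 0.45], [-1, -0.77, 0, 0, 0, 0.54], [-1, -0.77, 0, 0, 0, 0.63], [-1, -0.77, 0, 0, 0, 0.72], [-1, -0.77, 0, 0, 0, 0.81], [-1, -0.77, 0, 0, 0, 0.81]]]'

```text
t: 2.4
tool_pos: [525.8, -19.4, 242.1]
ee_rot: [0.728, 0.686, -0.0, -0.0]
ft_force: [0.5, 0.2, -0.4]
opening: -0.001
```

```bash
python3 - <<'E'
from bench import arm
import cv2,numpy as np
from h import *
w=arm.calibration("wrist");print(w["position"],R.from_quat(w["orientation"]).as_matrix())
p,d=arm.get_image("wrist"); cv2.imwrite("pics/w1.png",p[:,:,::-1])
s=arm.state();print(s["tool_pos"],s["ee_rot"],s["joint_pos"],proj(w,[547,28,66]),proj(w,[580.5,-106,106]))
E
```

```text
[530.84191789  46.7957956  373.24474691] [[ 9.98246980e-01 -5.70927907e-02 -1.56006404e-02]
 [-5.91856252e-02 -9.63692526e-01 -2.60372382e-01]
 [-1.68834657e-04  2.60839278e-01 -9.65382226e-01]]
[525.87175274 -19.45187433 242.14222733] [ 7.26194568e-01  6.87489160e-01 -1.13416872e-04 -3.02761669e-04] [-2.62216334e-01  3.39286263e-01  1.36250445e+00  1.24526280e-04
  1.44043666e+00 -2.07488009e-01] [341.21805575 171.2459148 ] [390.19964754 332.24656127]
```

View pics/w1.png

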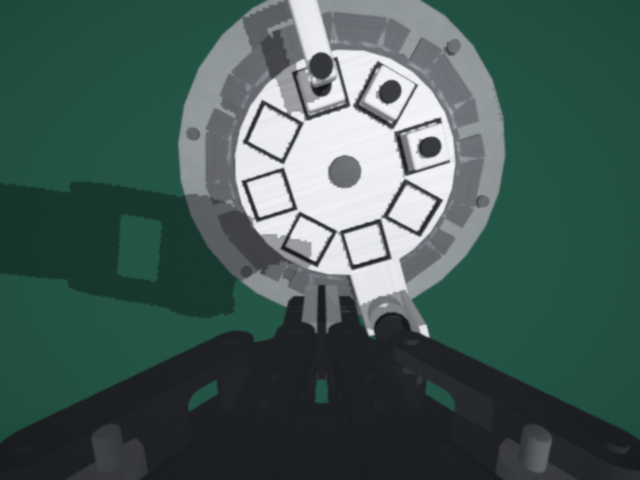

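```bash
python3 - <<'E'
from bench import arm
import cv2,numpy as np
from h import *
w=arm.calibration("wrist")
print(plane(w,345,171.5,66))
p=cv2.imread("pics/w1.png");g=cv2.cvtColor(p,cv2.COLOR_BGR2GRAY)
m=((g>60)&(g<135)).astype(np.uint8);n,l,st,ce=cv2.connectedComponentsWithStats(m)
for i in range(1,n):
    if 300<st[i,4]<2000: print(st[i],ce[i],plane(w,*ce[i],66))
cv2.imwrite("pics/w1z.png",cv2.resize(p[240:345,300:440],None,fx=5,fy=5,interpolation=cv2.INTER_CUBIC))
E
```

```text
[550.12920608  27.57709612  66.        ]
[291  53  59  67 795] [320.77987421  88.74213836] [532.92907927  94.58187385  66.        ]
[354  62  63  67 540] [377.92777778 101.7462963 ] [579.17761584  82.15954808  66.        ]
[243 101  60  63 421] [273.48693587 131.27078385] [491.57298145  63.88303664  66.        ]
[395 118  54  57 515] [412.72815534 147.36116505] [608.15041816  44.46256032  66.        ]
[329 156  31  32 786] [344.15139949 171.30534351] [549.40511708  27.78172296  66.        ]
[242 168  55  54 370] [269.95945946 194.0027027 ] [483.74753444  11.86308709  66.        ]
[382 180  60  56 404] [411.80693069 206.26485149] [608.00272307  -5.80727895  66.        ]
[280 212  57  55 376] [306.42021277 239.85904255] [512.91586564 -31.29077294  66.        ]
[340 219  51  51 372] [365.19623656 243.44354839] [566.08823505 -37.58962241  66.        ]
[189 381  28  29 362] [202.86464088 394.83701657] [ 395.51117219 -189.91626384   66.        ]
[426 381  28  29 374] [439.43850267 394.74064171] [ 638.88304523 -203.1933519    66.        ]
[ 523  428   29   46 1017] [537.16715831 450.9380531 ] [ 746.97365265 -280.62131774   66.        ]
[ 93 438  23  34 577] [104.05545927 454.39688042] [ 277.40953771 -259.42440985   66.        ]
```

View pics/w1z.png

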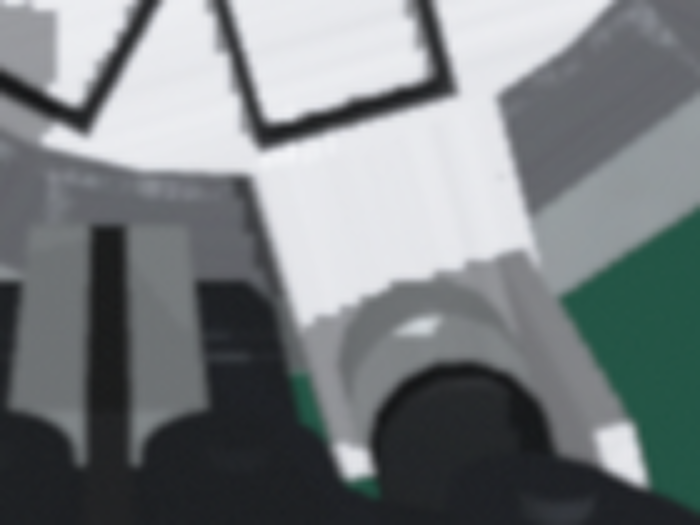

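drive_tool --commands '[[[-0.3, 0.2, 0, 0, 0, 0.09], [-0.6, 0.4, 0, 0, 0, 0.18], [-0.83, 0.6, 0, 0, 0, 0.27], [-0.83, 0.6, 0, 0, 0, 0.36], [-0.83, 0.6, 0, 0, 0, 0.45], [-0.83, 0.6, 0, 0, 0, 0.54], [-0.83, 0.6, 0, 0, 0, 0.63], [-0.83, 0.6, 0, 0, 0, 0.72], [-0.83, 0.6, 0, 0, 0, 0.807], [-0.83, 0.6, 0, 0, 0, 0.807]]]'

```text
t: 3.45
tool_pos: [581.1, -106.1, 242.2]
ee_rot: [0.992, 0.123, -0.0, -0.0]
ft_force: [0.6, -0.5, 0.7]
opening: 0.004
```

```bash
python3 - <<'E'
from bench import arm
import cv2,numpy as np
from h import *
w=arm.calibration("wrist")
p,d=arm.get_image("wrist"); cv2.imwrite("pics/w2.png",p[:,:,::-1])
p,d=arm.get_image("side"); cv2.imwrite("pics/s2.png",cv2.resize(p[80:320,200:480,::-1],None,fx=2.5,fy=2.5))
s=arm.state();print(s["tool_pos"],R.from_quat(s["ee_rot"]).as_matrix(),s["joint_pos"],proj(w,[549,28,66]),proj(w,[581,-106,106]))
E
```

```text
[ 581.15244993 -106.13332196  242.23024672] [[ 9.68725669e-01  2.48134088e-01 -2.27731867e-04]
 [ 2.48134123e-01 -9.68725677e-01  1.41290019e-04]
 [-1.85550837e-04 -1.93379316e-04 -9.99999964e-01]] [-3.80884935e-01  4.53216542e-01  1.17873099e+00  4.65934264e-05
  1.50990906e+00  9.39154900e-01] [167.71810624 225.34879787] [321.1720537  238.13245854]
```

View pics/w2.png

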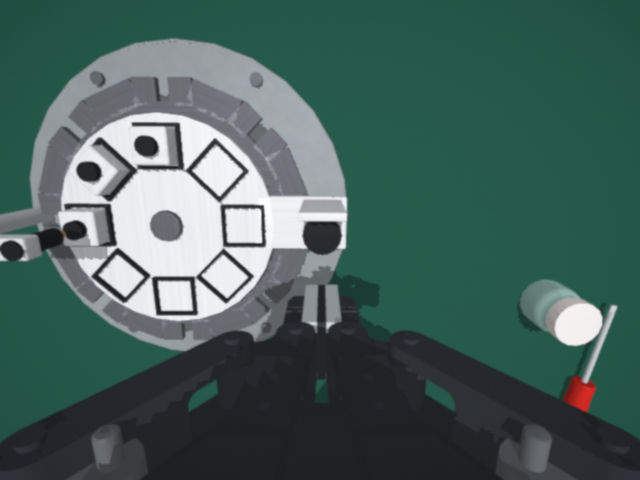

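View pics/s2.png

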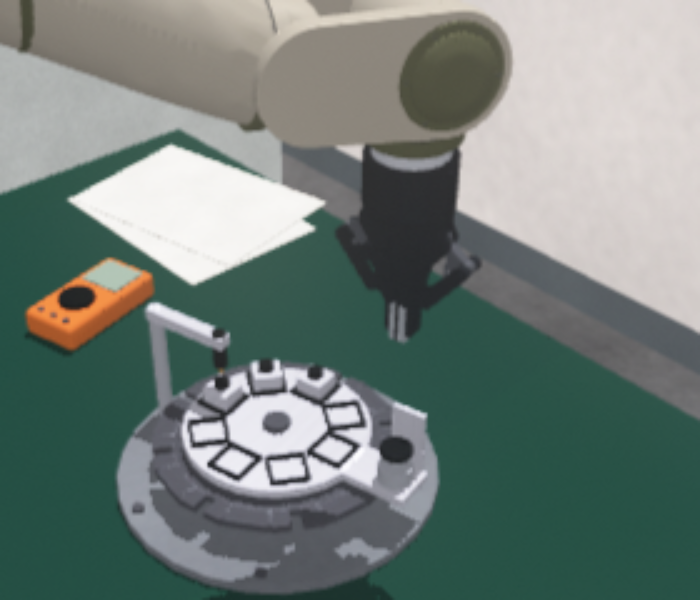

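drive_tool --commands '[[[0, 0, 0.4, 0, 0, 0], [0, 0, 0.75, 0, 0, 0], [0, 0, 0.95, 0, 0, 0], [0, 0, 0.95, 0, 0, 0], [0, 0, 0.95, 0, 0, 0]]]'

```text
t: 4.05
tool_pos: [581.6, -106.5, 148.1]
ee_rot: [0.992, 0.123, 0.0, 0.0]
ft_force: [-0.4, 0.9, 0.5]
opening: -0.002
```

drive_tool --commands '[[[0, 0, 0.05, 0, 0, 0], [0, 0, 0.1, 0, 0, 0], [0, 0, 0.15, 0, 0, 0], [0, 0, 0.2, 0, 0, 0], [0, 0, 0.24, 0, 0, 0], [0, 0, 0.24, 0, 0, 0]]]'

```text
t: 4.65
tool_pos: [580.9, -106.3, 122.7]
ee_rot: [0.993, 0.122, -0.001, -0.0]
ft_force: [-1.0, 0.0, -0.3]
opening: -0.001
```

```bash
python3 - <<'E'
from bench import arm
import cv2,numpy as np
p,d=arm.get_image("side"); cv2.imwrite("pics/s3.png",cv2.resize(p[150:320,280:440,::-1],None,fx=4,fy=3.5))
p,d=arm.get_image("wrist"); cv2.imwrite("pics/w3.png",p[:,:,::-1])
s=arm.state();print(s["tool_pos"],s["ft_force"])
E
```

```text
[ 581.24239149 -106.4406794   123.32792307] [ 0.05983522 -0.32003492 -0.10146522]
```

View pics/s3.png

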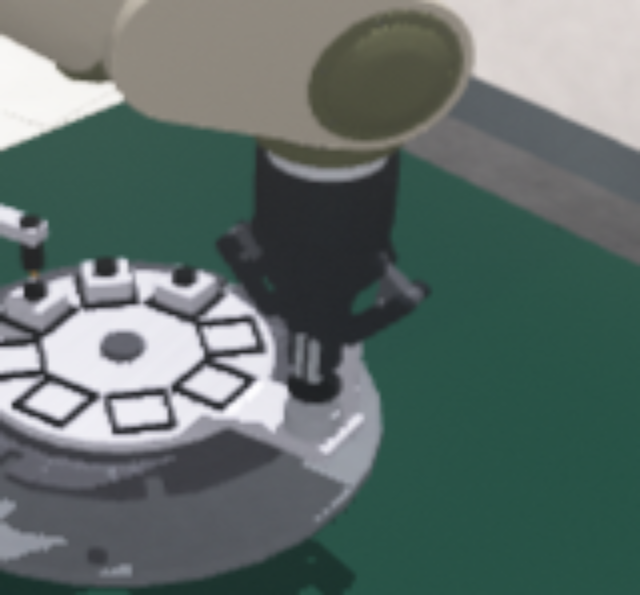

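View pics/w3.png

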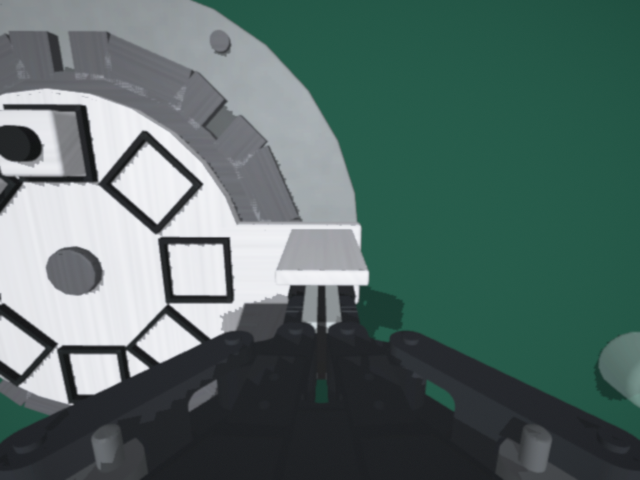

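drive_tool --commands '[[[0, 0, 0.04, 0, 0, 0], [0, 0, 0.08, 0, 0, 0], [0, 0, 0.11, 0, 0, 0], [0, 0, 0.14, 0, 0, 0], [0, 0, 0.16, 0, 0, 0], [0, 0, 0.16, 0, 0, 0]]]'

```text
t: 5.35
tool_pos: [581.4, -106.5, 107.5]
ee_rot: [0.993, 0.122, 0.0, 0.0]
ft_force: [0.2, -0.1, 6.0]
opening: -0.0
```

drive_tool --commands '[[[0, 0, 0.01, 0, 0, 0], [0, 0, 0.02, 0, 0, 0], [0, 0, 0.02, 0, 0, 0]]]'

```text
t: 5.65
tool_pos: [581.4, -106.5, 105.7]
ee_rot: [0.993, 0.122, 0.0, 0.0]
ft_force: [-0.4, -0.3, 7.2]
opening: -0.004
```

drive_tool --commands '[[[0, 0, 0.01, 0, 0, 0], [0, 0, 0.015, 0, 0, 0], [0, 0, 0.015, 0, 0, 0]]]'

```text
t: 5.95
tool_pos: [581.7, -106.5, 104.9]
ee_rot: [0.993, 0.122, 0.001, 0.0]
ft_force: [-1.3, -0.1, 10.2]
opening: 0.0
```

drive_tool --commands '[[[0.025, 0, 0, 0, 0, 0], [0.05, 0, 0, 0, 0, 0], [0.07, 0, 0, 0, 0, 0], [0.098, -0.002, 0, 0, 0, -0.013], [0.125, -0.004, 0, 0, 0, -0.025], [0.153, -0.007, 0, 0, 0, -0.038], [0.18, -0.01, 0, 0, 0, -0.051], [0.207, -0.014, 0, 0, 0, -0.064]]]'

```text
t: 6.75
tool_pos: [601.4, -100.1, 104.9]
ee_rot: [0.985, 0.172, 0.001, 0.001]
ft_force: [-1.3, 0.6, 9.9]
opening: 0.001
```

```bash
python3 - <<'E'
from bench import arm
import cv2,numpy as np
p,d=arm.get_image("wrist"); cv2.imwrite("pics/w4.png",p[:,:,::-1])
s=arm.state();print(s["tool_pos"],s["ft_force"])
E
```

```text
[601.77422185 -99.94839966 104.89722132] [-0.86547022  0.86838919  9.60168793]
```

View pics/w4.png

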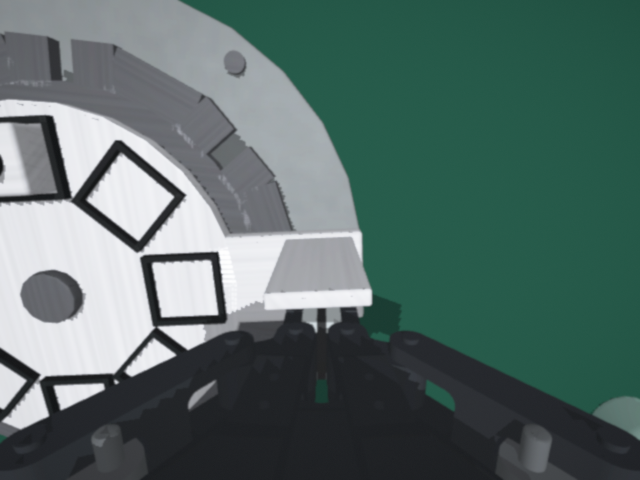

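drive_tool --commands '[[[0.028, -0.002, 0, 0, 0, -0.013], [0.055, -0.004, 0, 0, 0, -0.025], [0.083, -0.007, 0, 0, 0, -0.038], [0.11, -0.01, 0, 0, 0, -0.051], [0.137, -0.014, 0, 0, 0, -0.064], [0.165, -0.018, 0, 0, 0, -0.076], [0.192, -0.023, 0, 0, 0, -0.089], [0.219, -0.029, 0, 0, 0, -0.102], [0.246, -0.035, 0, 0, 0, -0.115], [0.273, -0.041, 0, 0, 0, -0.127]]]'

```text
t: 7.8
tool_pos: [625.7, -87.1, 104.9]
ee_rot: [0.963, 0.269, 0.001, 0.001]
ft_force: [-2.1, -0.2, 9.0]
opening: 0.002
```

```bash
python3 - <<'E'
from bench import arm
import cv2,numpy as np
from h import *
p,d=arm.get_image("top"); cv2.imwrite("pics/t5.png",cv2.resize(p[190:315,230:370,::-1],None,fx=5,fy=4.8))
p,d=arm.get_image("wrist"); cv2.imwrite("pics/w5.png",p[:,:,::-1])
s=arm.state();print(s["tool_pos"],s["ft_force"],s["t"])
w=arm.calibration("wrist");print(proj(w,[549,28.3,66]))
E
```

```text
[625.99658124 -86.86125147 104.90551284] [-0.12593727  1.1643086   9.03384507] 7.9
[ 55.95063506 294.77230744]
```

View pics/w5.png

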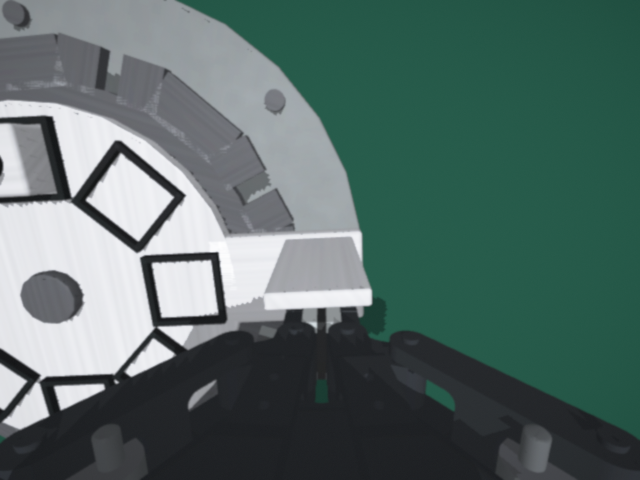

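View pics/t5.png

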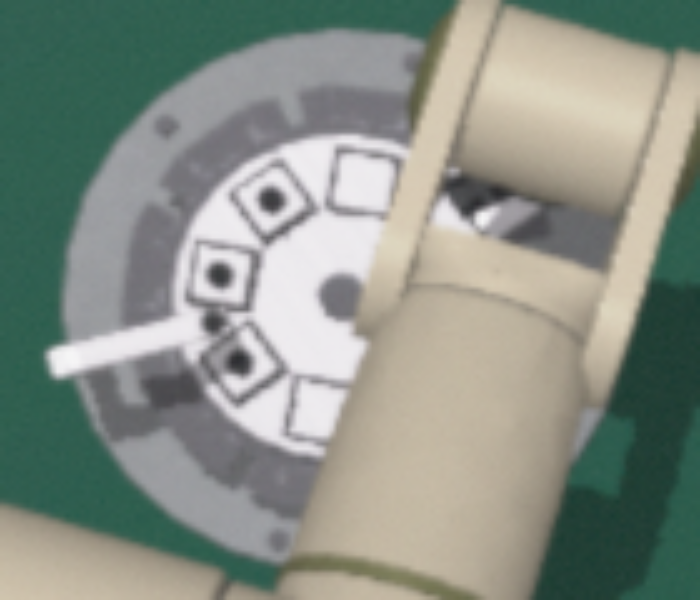

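drive_tool --commands '[[[0.028, -0.002, 0, 0, 0, -0.013], [0.055, -0.004, 0, 0, 0, -0.025], [0.083, -0.007, 0, 0, 0, -0.038], [0.11, -0.01, 0, 0, 0, -0.051], [0.137, -0.014, 0, 0, 0, -0.064], [0.165, -0.018, 0, 0, 0, -0.076], [0.192, -0.023, 0, 0, 0, -0.089], [0.219, -0.029, 0, 0, 0, -0.102], [0.246, -0.035, 0, 0, 0, -0.115], [0.273, -0.041, 0, 0, 0, -0.127], [0.3, -0.049, 0, 0, 0, -0.14], [0.326, -0.056, 0, 0, 0, -0.153], [0.326, -0.056, 0, 0, 0, -0.153]]]'

```text
t: 9.2
tool_pos: [651.0, -65.2, 104.9]
ee_rot: [0.924, 0.383, 0.001, 0.001]
ft_force: [0.0, 0.5, 8.9]
opening: -0.002
```

drive_tool --commands '[[[0, 0, -0.05, 0, 0, 0], [0, 0, -0.1, 0, 0, 0], [0, 0, -0.15, 0, 0, 0], [0, 0, -0.2, 0, 0, 0], [0, 0, -0.2, 0, 0, 0]]]'

```text
t: 9.7
tool_pos: [650.4, -65.3, 124.4]
ee_rot: [0.924, 0.383, 0.0, 0.0]
ft_force: [-0.6, -0.3, 0.8]
opening: 0.005
```

```bash
python3 - <<'E'
from bench import arm
import cv2,numpy as np
from h import *
p,d=arm.get_image("top"); cv2.imwrite("pics/t6.png",cv2.resize(p[190:315,230:370,::-1],None,fx=5,fy=4.8))
p,d=arm.get_image("wrist"); cv2.imwrite("pics/w6.png",p[:,:,::-1])
s=arm.state();print(s["tool_pos"],s["ft_force"],s["t"],s["joint_pos"])
q=R.from_quat(s["ee_rot"]).as_matrix();print(np.arctan2(q[1,0],q[0,0]),np.arctan2(s["tool_pos"][1]-28.3,s["tool_pos"][0]-549))
E
```

```text
[650.11900983 -65.22909506 123.68351188] [ 0.81333027 -0.51108878 -0.3003752 ] 9.8 [-2.80813153e-01  6.56252597e-01  1.16093796e+00 -8.52421777e-06
  1.32466100e+00  5.04824400e-01]
0.785160866292823 -0.7464249015425373
```

View pics/w6.png

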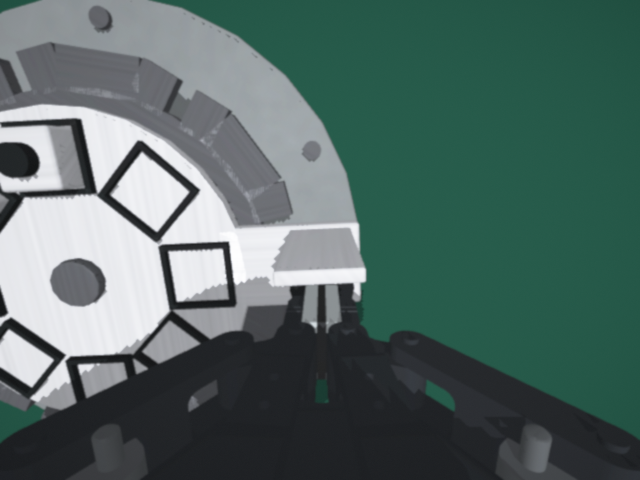

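View pics/t6.png

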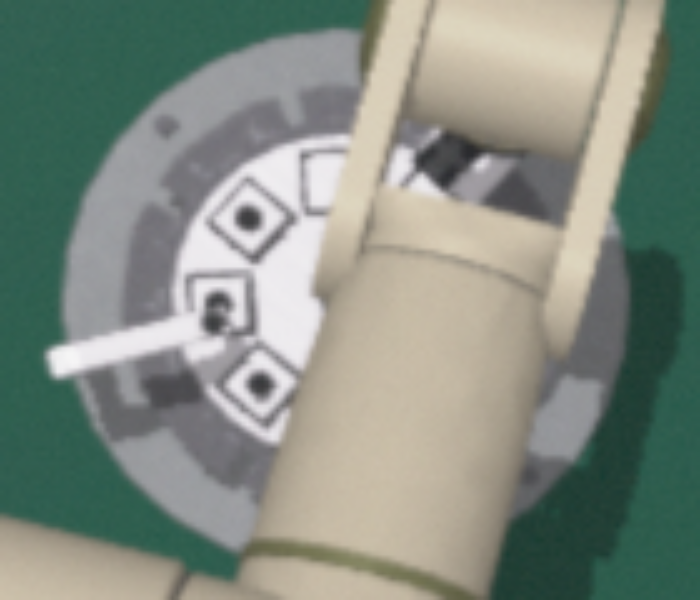

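drive_tool --commands '[[[0.028, -0.002, 0, 0, 0, -0.013], [0.055, -0.004, 0, 0, 0, -0.025], [0.083, -0.007, 0, 0, 0, -0.038], [0.11, -0.01, 0, 0, 0, -0.051], [0.137, -0.014, 0, 0, 0, -0.064], [0.165, -0.018, 0, 0, 0, -0.076], [0.192, -0.023, 0, 0, 0, -0.089], [0.219, -0.029, 0, 0, 0, -0.102], [0.246, -0.035, 0, 0, 0, -0.115]]]'

```text
t: 10.7
tool_pos: [665.2, -45.2, 123.7]
ee_rot: [0.885, 0.465, -0.0, -0.0]
ft_force: [-0.7, -2.9, -3.0]
opening: 0.0
```

```bash
cat > look.py <<'E'
import sys
from bench import arm
import cv2,numpy as np
from h import *
n=sys.argv[1]
p,d=arm.get_image("wrist"); cv2.imwrite(f"pics/w{n}.png",p[:,:,::-1])
s=arm.state();print(s["tool_pos"],s["ft_force"],s["t"])
q=R.from_quat(s["ee_rot"]).as_matrix();print(np.arctan2(q[1,0],q[0,0])-.25,np.arctan2(s["tool_pos"][1]-28.3,s["tool_pos"][0]-549)+1.335, q[:2,0]@s["ft_force"][:2])
E
python3 look.py 7
```

```text
[665.4352407  -44.76924005 123.72475346] [-0.92581559 -0.30751796 -0.33425772] 10.75
0.7187375699608335 0.7745672001769344 -0.7777742666866807
```

View pics/w7.png

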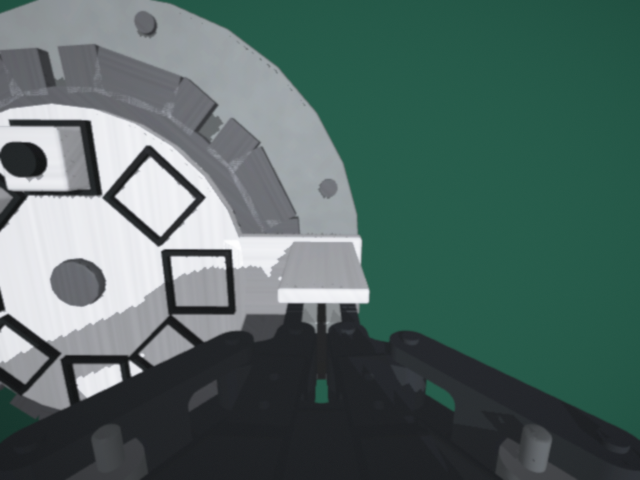

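drive_tool --commands '[[[0.014, -0.001, 0, 0, 0, -0.006], [0.028, -0.002, 0, 0, 0, -0.013], [0.041, -0.003, 0, 0, 0, -0.019], [0.055, -0.004, 0, 0, 0, -0.025]]]'

```text
t: 11.15
tool_pos: [668.2, -40.3, 124.0]
ee_rot: [0.876, 0.482, 0.0, -0.0]
ft_force: [0.5, 0.2, 1.0]
opening: 0.0
```

```bash
python3 look.py 8
```

```text
[668.31083813 -40.07215609 124.10572216] [-0.27658823  0.46291551  0.75715369] 11.2
0.7564938109547077 0.8146256156959785 0.24321907544175153
```

View pics/w8.png

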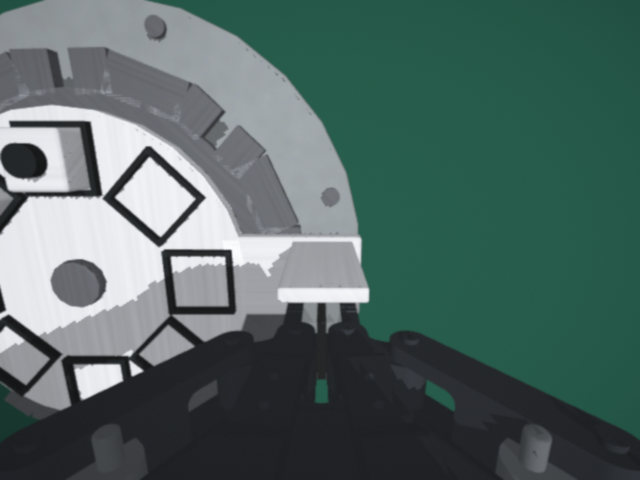

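drive_tool --commands '[[[0.014, -0.001, 0, 0, 0, -0.006], [0.028, -0.002, 0, 0, 0, -0.013]]]'

```text
t: 11.4
tool_pos: [669.5, -37.9, 124.0]
ee_rot: [0.871, 0.491, 0.0, 0.0]
ft_force: [0.9, 0.4, 0.3]
opening: 0.001
```

```bash
python3 look.py 9
```

```text
[669.48214408 -37.76079157 123.95576069] [-0.25190721  0.13570283 -0.41132691] 11.45
0.7771808341126114 0.833460151642498 -0.014154403099475812
```

drive_tool --commands '[[[0.014, -0.001, 0, 0, 0, -0.006], [0.014, -0.001, 0, 0, 0, -0.006]]]'

```text
t: 11.65
tool_pos: [670.0, -36.8, 123.9]
ee_rot: [0.869, 0.495, 0.0, 0.0]
ft_force: [-0.3, -0.2, -0.8]
opening: 0.002
```

```bash
python3 look.py 10; python3 - <<'E'
import cv2,numpy as np
cv2.imwrite("pics/cmp.png",np.hstack([cv2.imread(f"pics/w{i}.png")[180:340,140:400] for i in(8,9,10)]))
E
```

```text
[669.94348247 -36.79901418 123.84945939] [0.96951059 0.26302425 0.02479915] 11.7
0.7850604975258342 0.8412150410654032 0.7210826316533825
```

View pics/cmp.png

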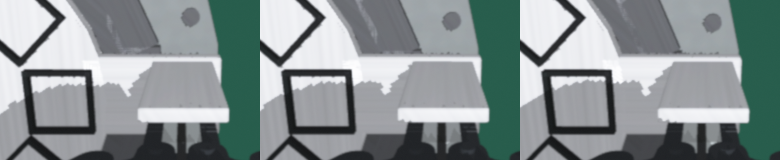

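drive_tool --commands '[[[0.014, -0.001, 0, 0, 0, -0.006], [0.014, -0.001, 0, 0, 0, -0.006]]]'

```text
t: 11.9
tool_pos: [670.4, -36.1, 123.8]
ee_rot: [0.867, 0.499, -0.0, 0.0]
ft_force: [-2.1, -3.9, 1.8]
opening: 0.004
```

```bash
python3 look.py 11; python3 - <<'E'
import cv2,numpy as np
from h import *
from bench import arm
# table angle: direction of nest (radial) in wrist image by dark square on white
p=cv2.imread("pics/w11.png");w=arm.calibration("wrist");g=cv2.cvtColor(p,cv2.COLOR_BGR2GRAY)
g0=cv2.imread("pics/w1.png",0)
m=(g>90).astype(np.uint8);n,l,st,ce=cv2.connectedComponentsWithStats(m)
for i in range(1,n):
    if 800<st[i,4]<6000: print(st[i],ce[i],plane(w,*ce[i],66))
E
```

```text
[670.33086384 -36.13961539 123.8224002 ] [-2.41824855 -3.23697269  0.71179857] 11.95
0.7941033076118023 0.8467779384232226 -4.013875975590828
[ 115  156   81   81 3434] [154.92981945 196.05037857] [615.0044832   45.40084773  66.        ]
[ 170  255   59   51 2730] [199.52820513 279.92380952] [607.75571281  -6.17008644  66.        ]
[   0  324   49   59 1664] [ 18.99278846 354.68689904] [483.88693674   9.48655617  66.        ]
[ 139  325   56   41 1189] [165.14129521 345.85618167] [564.8705793  -30.60569745  66.        ]
[  72  362   51   38 1380] [ 95.60289855 377.31376812] [514.02822414 -26.56919598  66.        ]
```

View pics/w11.png

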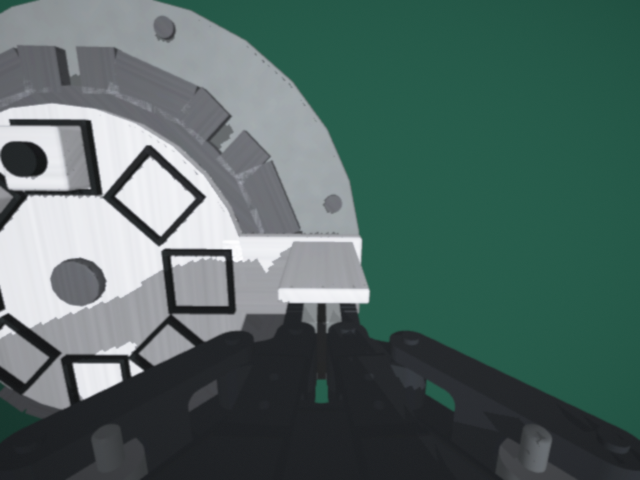

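drive_tool --commands '[[[0.01, 0, 0, 0, 0, 0], [0.01, 0, 0, 0, 0, 0]]]'

```text
t: 12.15
tool_pos: [670.4, -35.9, 123.8]
ee_rot: [0.867, 0.498, -0.001, 0.0]
ft_force: [-5.7, -6.9, 2.2]
opening: -0.003
```

The force has built to about 9 N with no motion, so the table is locked. Backing off the tab, then lifting clear.

drive_tool --commands '[[[-0.03, 0, 0, 0, 0, 0], [-0.07, 0, 0, 0, 0, 0], [-0.07, 0, 0, 0, 0, 0]]]'

```text
t: 12.45
tool_pos: [667.4, -41.0, 123.8]
ee_rot: [0.867, 0.499, 0.0, -0.0]
ft_force: [0.1, -1.1, 0.8]
opening: 0.001
```

drive_tool --commands '[[[0, 0, -0.2, 0, 0, 0], [0, 0, -0.5, 0, 0, 0], [0, 0, -0.9, 0, 0, 0], [0, 0, -1, 0, 0, 0], [-0.3, 0, -1, 0, 0, 0], [-0.7, 0, -1, 0, 0, 0], [-1, 0, -1, 0, 0, 0], [-1, 0, -1, 0, 0, 0]]]'

```text
t: 13.25
tool_pos: [616.0, -130.0, 223.7]
ee_rot: [0.868, 0.497, -0.0, -0.0]
ft_force: [0.2, 0.2, 0.3]
opening: -0.0
```

```bash
python3 look.py 12;python3 - <<'E'
from bench import arm
import cv2
p,d=arm.get_image("side"); cv2.imwrite("pics/s12.png",cv2.resize(p[195:315,240:380,::-1],None,fx=5,fy=5,interpolation=cv2.INTER_CUBIC))
E
```

```text
[ 616.72044086 -128.39885723  223.64534474] [0.22995827 0.75750693 0.03685807] 13.3
0.7920028581822591 0.1721311059001367 0.77005596434173
```

View pics/w12.png

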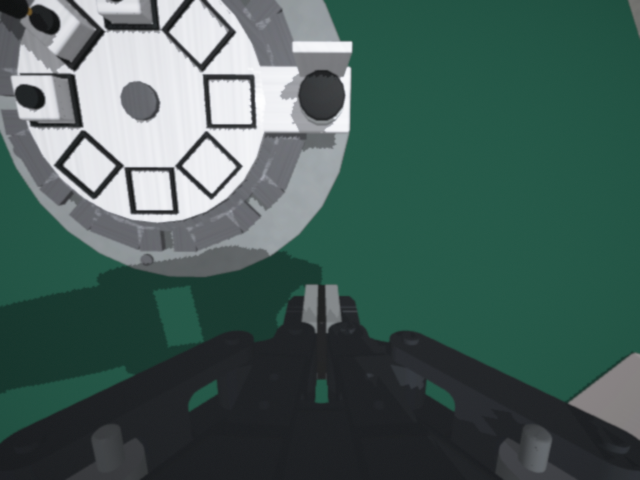

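View pics/s12.png

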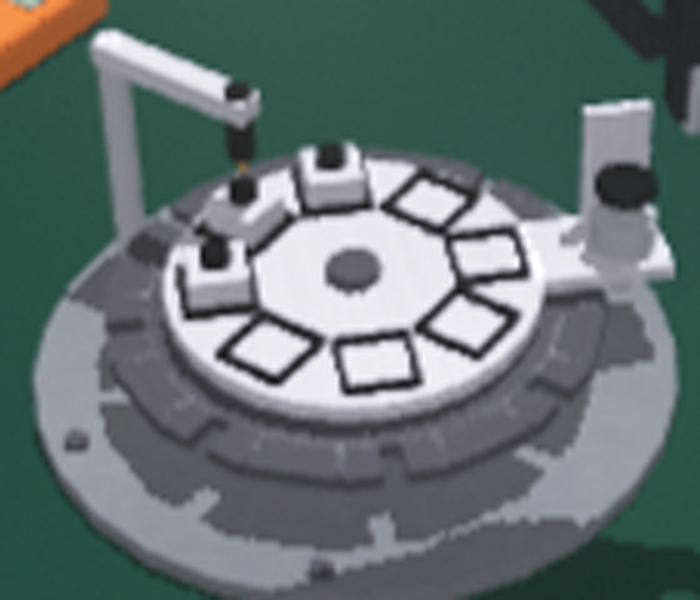

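```bash
python3 - <<'E'
from bench import arm
import numpy as np
from h import *
w=arm.calibration("wrist");p,d=arm.get_image("wrist")
def P(u,v): return w["position"]+ray(w,u,v)*d[v,u]
print("cap",P(322,95),"table",P(230,100),P(140,140),arm.state()["qvel"].round(3))
E
```

```text
cap [669.79056532 -39.93291036 104.68422165] table [609.69152339  -2.80769577  66.49151572] [530.78248611   9.13086527  64.39121501] [ 0.016  0.005 -0.004 -0.002  0.001 -0.003]
```

```bash
python3 -c "
from bench import arm
print(arm.hand_in())"
```

```text
the job is handed in; nothing more can be done
None
```

I turned the table one place anticlockwise, and module 0 now sits under the test probe. The job was handed in at about 13.4 s, with the robot clear of everything.

With the gripper shut, I pressed the plunger until it bottomed at about 10 N. I then pushed the tab round with the plunger held in, to about 0.53 rad. From there I raised the fingertip just off the cap and pushed the tab slowly until the plunger snapped into the next hole.

**Last checks:**
- **Locked:** pushing a little further raised the force from about 4 N to 9 N with no movement of the table.
- **Position:** the nest positions match the starting pattern shifted by one place, about 45°.
- **Plunger out:** the wrist camera's depth puts the cap top at about 104.7 mm. Fully out is 106 mm, and resting on the ring would be about 97.5 mm, so it is out within the 2 mm calibration error.
- **Modules:** all three appear seated in their nests in the side view.

The cameras disagreed on where the turning axis is by up to about 3 mm, which made no difference in practice. I took no close look at the bystander objects afterwards, but the arm's path stayed clear of them.

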